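Clear the seed tins, fetch the pot behind them, put the tins back

TASK

Stand the two tall seed tins, which block the small fibre pot behind them on the wooden board, aside in the grey drip tray. With both tins there, move the fibre pot into the one empty pocket of the black carrier, upright, square and down on its floor, without shifting the two pots already in it. Then put each tin back upright on the middle of the same cork coaster it came from; never tip a tin over.

Things in the scene. Friction and masses are not known exactly. Their poses are not given: they have to be found in the camera images.
- tin_round_mid (a point): Round bare-metal tin with lid, 60 mm diameter, 110 mm tall, about 0.22 kg, loose, at first upright in the middle of one of the two cork coasters (either one). The point is its centre, 55 mm above its underside; z up. Best gripped from above across its diameter 20 to 35 mm above this point.
- tin_square_mid (a point): Square bare-metal tin with lid, 56 x 56 mm, 110 mm tall, about 0.22 kg, loose, at first upright in the middle of the other cork coaster. The point is its centre, 55 mm above its underside; x and y are square to its sides, z up. Best gripped from above across two flat sides 20 to 35 mm above this point.
- pot_mid (a point): The pot to fetch: empty square fibre pot, brown, 46 x 46 mm, 55 mm tall, walls 5 mm, 0.06 kg, loose, on the wooden board behind (farther from the robot than) the two tins. The point is its centre, 27.5 mm above its underside; x and y are square to its sides. With the tins gone it has 45 mm free left and right (along y: grip so) but 19 mm to the far rim. Grip at this point or just above.
- pot_a_mid (a point): Pot already in the carrier, same make and size as the one to fetch; leave it where it is. The point is its centre. The carrier is a fixed black plastic tray with three pockets in a row, 66 mm apart, each 62 x 62 mm inside, its walls 16 mm high above the table.
- pot_b_mid (a point): The second pot already in the carrier, same make and size; to be left where it is. The point is its centre.
- grate: Grey 50 x 50 mm grate, 3 mm thick, fixed in the one empty pocket (any of the three) of the black carrier: where the pot goes. Origin: centre of its underside, 4 mm above the table; a seated pot has its underside 3 mm higher. x runs along the row of pockets. Neighbouring pots leave only 20 mm, so the fingers should stand across the row (closing along y), where it is free.
- drip_tray: Side area: shallow grey plastic tray, fixed, 270 mm (x) by 150 mm (y) outside, rim 10 mm high and 4 mm thick, inner floor 4 mm thick. Origin: centre of its underside, on the table. The tins fit well 60 mm either side of its centre along x. The tray and the carrier lie left and right of the board, either way round.
- coaster_a: Cork coaster, 74 x 74 mm, 4 mm thick, fixed on the near part of the wooden board. Origin: centre of its underside, 8 mm above the table; a tin on it has its underside 12 mm above the table. The coasters lie 100 mm apart, side by side. The board has a 26 mm high rim on its far side and at both ends.
- coaster_b: The other cork coaster, same make and size; origin at the centre of its underside.
Not all that is in view belongs to the job. Leave any purple look-alike of the part that bears pot_mid alone. What is shaped like the part that bears tin_round_mid but orange is not meant.

How it is judged:
By the outcome, as a careful person would: the job done as asked, in the order asked, and still so for the second after the job is handed in, with the robot touching nothing.
It also fails if it takes over 120 s, if anything falls off the work surface, if the arm or the gripper's body presses on something with over 40 N, if the wrist force passes 120 N, or if a joint passes its speed limit or range.

ROBOT

A 7-joint arm with a two-finger parallel gripper is mounted at the origin on the work surface. World frame = base frame: x ahead of the robot, y to its left, z up, the work surface at z = 0. Lengths are in m, angles in degrees, forces in N, time in s.
With the tool pointing down it reaches from about 0.4 to 0.85 m from the base axis. Payload 6.9 kg.
Tool frame: the origin (TCP) lies at the very end of the fingers, on their centre line; the grasp point (between the pads) lies 19 mm behind it; z points along the fingers, y is the line along which they close (so a half turn about z gives the same grasp; the last joint's range is limited). The gripper opens to 85 mm and grips with 20 to 120 N. Pads are 22 mm wide; open, the fingers measure 114 mm over their backs; the gripper's body (76 mm by 85 mm) begins 54 mm behind the grasp point. The pads swing forward as they close: fully open they stand 13 mm farther back than shut.
Start: joints at [-70.388, 29.078, -13.613, 85.955, 7.202, 65.827, -8.869], TCP at [0.147, 0.608, 0.231] pointing down, gripper open.
Joint ranges: [-176.47, 176.47], [-13.61, 117.27], [-81.72, 77.17], [0.22, 143.17], [-87.28, 267.28], [10, 112.55], [-165.47, 165.47]. Speed limits (degrees/s): [136.94, 136.94, 180, 180, 180, 180, 180].

INTERFACE

Orientations are given as [roll, pitch, yaw] about the fixed x, y, z axes, in that order (R = Rz(yaw) Ry(pitch) Rx(roll)).
In Python, from workcell import arm gives the robot as it stands.
- The arm moves only by the tool step_arm, never from a script. Its argument "commands" is a list of rows, each a list of 5 numbers: the closure, from 0 (fully open) to 1 (shut), then the shift along the world's x, y, z each as a share of 0.03 m, from -1 to 1, then the turn about the world's z as a share of 0.08 rad, from -1 to 1. A call has 1 to 12 rows; each row shifts and turns the commanded pose from where the row before left it; what a row does not reach is not made up. A row lasts 1/12 s, in which the tool goes at most 41.7 mm and 7.16 degrees, less where a joint would pass 70% of its speed; a pose out of reach is approached as far as the arm can. A call with a number of a shift or a turn outside -1 to 1 is refused whole. A call with a gripper value outside its range is refused whole. The fingers move at their own pace and stop on an object; "squeeze" is the grip in N (left out, the last holds). Time passes only in rows, so rows that do not move let the fingers close. It gives the time, the measured TCP pose, the force, the opening and the grip force at its end, in the units of the state.
- arm.observe(): the state, without advancing time (a new reading comes with each control period).
- arm.grab_frame(name): name is "scene" or "side" or "wrist"; returns a dict with "image" (420x560x3 uint8, red, green, blue), "range_z" (420x560 float32, m along the optical axis (not along the pixel's ray), 0 where there is no reading), "intrinsics" (3x3 intrinsics, pixels), "R" (3x3) and "t" (3): a world point X has camera coordinates R X + t; the wrist camera has in their place "tool_from_camera" (4x4, takes a point from camera to tool coordinates, whose origin is the TCP and whose axes are the flange's). Camera axes: x right, y down, z forward; pixel columns grow to the right and rows downward; lengths in m; the calibration is good to about 2 mm. A picture is of the moment at which its call begins: read the wrist's pose just before it.
- arm.sign_off(): hands the job in; it is judged then, once.
The state is a dict: "clock": time; "joint_positions": joint angles; "qvel": joint speeds; "joint_efforts": joint torques, N m; "eef_pos": TCP position; "tool_rot": TCP orientation; "ft_force": force on the tool from outside, world axes, zero at the start; "wrist_torque": the same for the moment, N m; "finger_gap": opening from 0.0 (shut) to 1.0 (fully open); "grip_force": force on a finger pad.
Only numpy, scipy, OpenCV 4.12 (cv2) and the standard library are available. Lean on these libraries where they do the work, as an engineer would, in place of code of your own. Each camera call takes 0.05 s, during which the arm holds its last target. There are 200 camera calls.

## Working session

There is one attempt and no reset: what is moved stays moved. The work goes in short steps, Python scripts to look and compute and a tool call to move; the robot and the scene stay as the last step left them, time stands still between calls to the robot, and variables do not carry over. Pictures are saved under pics/ and viewed, at most 14 in all, crops included, and the job is handed in when it is done.

Besides the shell and the picture viewer there is one more tool, called after "Request:" as name(argument=value, ...), one argument or row to a line, values as JSON. step_arm: Moves the arm, as the interface text tells. Shift numbers are shares of 0.03 m and turn numbers shares of 0.08 rad, none past 1 either way. Its arguments: {"type":"object","properties":{"commands":{"type":"array"},"squeeze":{"type":"number"}},"required":["commands"]}

```bash
mkdir -p pics; ls; python3 - <<'E'
from workcell import arm
import cv2,numpy as np,pickle
s=arm.observe();print(s)
d={}
for n in("scene","side"):
    f=arm.grab_frame(n);d[n]=f
    cv2.imwrite(f"pics/{n}0.png",f["image"][:,:,::-1])
    print(n,f["intrinsics"],f["R"],f["t"],(f["range_z"]>0).mean())
pickle.dump(d,open("f0.pkl","wb"))
E
```

```text
pics
{'clock': 0.0, 'joint_positions': array([-70.38625514,  29.12678102, -13.60868249,  86.01141924,
         7.20065943,  65.82557867,  -8.8670011 ]), 'qvel': array([-0.04529683, -0.02332249,  0.04751295,  0.02692791,  0.04363917,
        0.00030699, -0.13579636]), 'joint_efforts': array([ 2.65240005e-04, -6.20595360e+01, -2.18633562e+00, -2.49644852e+01,
        1.26819225e-02,  1.21204922e-02,  3.37952866e-07]), 'eef_pos': array([0.14658525, 0.60703128, 0.23039958]), 'tool_rot': array([-1.79894871e+02,  8.12163334e-04,  1.66433656e+02]), 'ft_force': array([-0.46056037,  0.47646054,  0.14708105]), 'wrist_torque': array([-0.00532162, -0.02380986,  0.00860597]), 'grip_force': 0.0, 'finger_gap': 0.9975136366686777}
scene [[452.95526497   0.         285.11857355]
 [  0.         452.95526497 208.00038804]
 [  0.           0.           1.        ]] [[ 0.61798075  0.78611854  0.010837  ]
 [ 0.62450751 -0.48246893 -0.61417759]
 [-0.47758787  0.38631771 -0.78909344]] [-0.27406658 -0.22476219  1.26511652] 0.9958545918367347
side [[435.80867405   0.         281.01994827]
 [  0.         435.80867405 202.80667161]
 [  0.           0.           1.        ]] [[ 0.67709153 -0.73588322  0.00478996]
 [-0.4386678  -0.40883049 -0.80026758]
 [ 0.59086176  0.5397532  -0.59962393]] [-0.29356233  0.28653189  0.79347204] 0.9960459183673469
```

View pics/scene0.png

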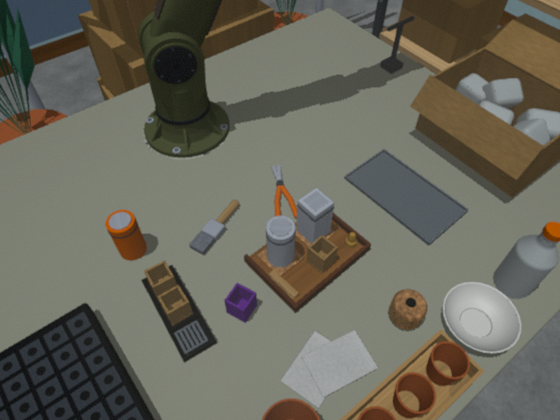

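View pics/side0.png

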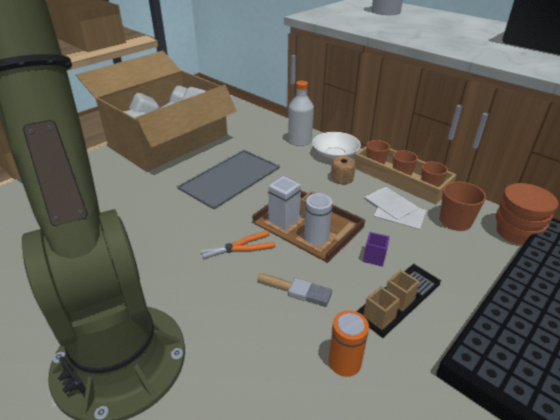

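The scene view shows the round tin at about (281,240), the square tin at (316,215), the pot at (322,253), the tray at (405,195), the carrier at (178,310) and its grate at (191,338). The side view agrees. I'll measure them next with depth and masks.

```bash
cat > h.py <<'E'
import numpy as np,cv2
def world(f):
    K=f["intrinsics"];h,w=f["range_z"].shape
    v,u=np.mgrid[:h,:w];z=f["range_z"]
    c=np.stack([(u-K[0,2])/K[0,0]*z,(v-K[1,2])/K[1,1]*z,z],-1)
    W=(c-f["t"])@f["R"]; W[z==0]=np.nan
    return W
def rect(P):
    (c,s,a)=cv2.minAreaRect((P[:,:2]*1000).astype(np.float32))
    return np.round(c,1),np.round(s,1),round(a,1)
def roi(W,box,z0,z1):
    u0,u1,v0,v1=box
    m=np.zeros(W.shape[:2],np.uint8);m[v0:v1,u0:u1]=1
    m&=((W[...,2]>z0)&(W[...,2]<z1)).astype(np.uint8)
    return m
def big(m):
    n,l,st,_=cv2.connectedComponentsWithStats(m)
    k=1+np.argmax(st[1:,4]);return l==k
E
python3 - <<'E'
import pickle
from h import *
d=pickle.load(open("f0.pkl","rb"))
B={"scene":dict(round=(262,300,210,272,.112,.135),square=(295,338,185,245,.112,.135),pot=(300,345,230,275,.055,.08),
 pots=(140,200,255,325,.05,.075),carrier=(130,225,255,365,.008,.08),tray=(335,475,140,250,.002,.03),board=(240,375,195,310,.02,.04)),
 "side":dict(round=(300,336,190,250,.112,.135),square=(265,303,175,230,.112,.135),pot=(270,345,175,250,.055,.07),
 pots=(355,425,265,335,.05,.075),carrier=(350,445,260,335,.008,.08),tray=(175,285,145,210,.002,.03),board=(245,370,180,255,.02,.04))}
for n in d:
    W=world(d[n])
    print(n,'table z',np.nanmedian(W[300:330,230:260,2]))
    for k,b in B[n].items():
        m=roi(W,b[:4],*b[4:])
        nn,l,st,_=cv2.connectedComponentsWithStats(m)
        for i in range(1,nn):
            if st[i,4]>25:
                P=W[l==i];print(k,st[i,4],*rect(P),'z',np.round(np.percentile(P[:,2],[5,50,95])*1000,1))
E
```

```text
scene table z 0.002244794836142566
round 603 [497.6 -55.5] [57.9 59.9] 37.9 z [116.3 120.3 122.8]
square 612 [490.6  43.2] [57.7 56.9] 2.3 z [115.3 121.  123.1]
pot 32 [516.5  21.5] [21.7 10.2] 50.2 z [55.7 60.5 68.7]
pot 242 [560.3   7.8] [46.1 47.5] 7.3 z [56.1 61.2 63.7]
pots 253 [ 403.4 -293.1] [46.  49.1] 84.8 z [51.3 57.  59.9]
pots 276 [ 470.3 -298.6] [45.9 48.1] 87.1 z [51.5 57.2 59.7]
carrier 33 [ 303.7 -309.6] [19.9  4.6] 71.4 z [ 9.1 13.7 22.9]
carrier 2069 [ 469.3 -298.4] [ 70.2 204.6] 85.2 z [ 9.8 28.2 58.6]
tray 353 [523.7 505.9] [ 10.9 136.5] 88.2 z [ 3.4 14.9 28.2]
tray 4250 [534.6 302.9] [279.3 161.6] 2.8 z [2.2 3.9 9.2]
tray 693 [552.9  91.7] [109.1  65.3] 14.6 z [ 4.8 10.9 26.5]
board 948 [530.2  -3. ] [164.7 232.8] 3.6 z [21.3 24.6 28.3]
board 160 [505.   31.8] [75.5 39. ] 48.5 z [21.7 30.6 39.1]
board 76 [546.5  20.1] [34.7 18.3] 50.4 z [22.  31.5 38.5]
board 134 [510.6 -65.4] [58.9 28.4] 53.4 z [21.  29.6 39.3]
board 141 [572.1  -1.7] [63.7 32. ] 51.5 z [21.  30.8 38.5]
board 45 [ 535.1 -175.3] [26.8  2.4] 22.6 z [20.7 30.8 39.1]
board 36 [ 562.1 -177.2] [ 1.8 2
[... 502 characters left out ...]
 -206.9] [ 5.9 35. ] 26.4 z [ 8.2 12.5 18.5]
carrier 2435 [ 469.7 -300.3] [ 72.7 203.9] 85.0 z [ 9.3 34.3 60. ]
tray 4115 [541.4 324.1] [346.9 327.2] 43.2 z [ 2.3  5.3 11.9]
tray 39 [570.9 200.6] [29.2 53.3] 70.9 z [2.1 3.  4.9]
tray 52 [490.7 183.1] [70.  25.1] 9.2 z [2.1 2.7 4.1]
tray 72 [500.4 134.7] [83.7 34.6] 67.6 z [ 2.2  3.3 27.7]
board 79 [468.6 101.7] [59.8 11.1] 4.1 z [21.  25.9 28.8]
board 342 [ 554.  -104.9] [186.9  83.8] 32.2 z [20.8 26.2 28.9]
board 34 [536.2  19. ] [ 4.6 15.5] 5.4 z [20.9 30.8 39.4]
board 198 [477.9  28.2] [41.9 76. ] 47.9 z [21.2 30.5 39.2]
board 161 [483.6 -68.9] [26.  57.9] 39.1 z [21.  29.7 38.7]
board 26 [ 515.8 -185.8] [ 5.2 10. ] 7.6 z [25.7 32.5 39. ]
```

```bash
python3 - <<'E'
import pickle
from h import *
d=pickle.load(open("f0.pkl","rb"))
for n in d:
    f=d[n];W=world(f);hsv=cv2.cvtColor(f["image"],cv2.COLOR_RGB2HSV)
    # bright grey, low-sat inside empty pocket area
    X,Y,Z=W[...,0],W[...,1],W[...,2]
    loc=(abs(X-.536)<.045)&(abs(Y+.303)<.045)
    m=(loc&(hsv[...,2]>90)&(hsv[...,1]<70)&(Z>.0)&(Z<.014)).astype(np.uint8)
    m=cv2.morphologyEx(m,cv2.MORPH_CLOSE,np.ones((5,5)))
    # separate from table by carrier wall
    k,l,st,c=cv2.connectedComponentsWithStats(m)
    for i in range(1,k):
        if st[i,4]>20: P=W[l==i]; print(n,'grate',st[i,4],*rect(P),np.nanmedian(P[:,2]))
    # tall things near the way
    m=((Z>.02)&(X>.25)&(X<.75)&(Y>-.5)&(Y<.45)&(Z<.3)).astype(np.uint8)
    k,l,st,c=cv2.connectedComponentsWithStats(m)
    for i in range(1,k):
        if st[i,4]>80: P=W[l==i]; print(n,np.round(np.r_[P.min(0),P.max(0)],3),st[i,:4])
E
```

```text
scene grate 28 [ 524.3 -261.2] [ 6.9 24.6] 82.5 -0.0007607690458259293
scene grate 898 [nan nan] [0. 0.] 0.0 0.004644689806413901
scene [ 0.455 -0.123  0.02   0.619  0.118  0.126] [244 188 128 121]
scene [ 0.25  -0.332  0.02   0.307 -0.272  0.113] [106 210  39  47]
scene [ 0.467 -0.087  0.02   0.529 -0.027  0.125] [266 216  30  50]
scene [ 0.377 -0.323  0.02   0.495 -0.27   0.061] [144 261  48  62]
scene [ 0.514 -0.221  0.02   0.574 -0.162  0.057] [225 283  32  36]
scene [0.726 0.028 0.02  0.75  0.088 0.064] [390 290  26  27]
scene [ 0.36  -0.5    0.021  0.632 -0.434  0.049] [ 54 303 100 117]
side grate 31 [ 565.1 -262. ] [ 8.2 30.5] 88.8 0.0007755281814270295
side grate 369 [ 530.1 -328. ] [81.1 69. ] 21.7 0.006898793586092357
side [0.725 0.026 0.02  0.75  0.088 0.064] [331 159  20  21]
side [ 0.439 -0.126  0.02   0.62   0.108  0.126] [253 176 113  81]
side [ 0.512 -0.223  0.02   0.571 -0.163  0.059] [365 231  25  29]
side [ 0.358 -0.5    0.02   0.75  -0.435  0.051] [438 249 114 145]
side [ 0.376 -0.324  0.02   0.494 -0.27   0.063] [364 269  56  56]
side [ 0.321 -0.157  0.02   0.367 -0.111  0.024] [289 278  22  17]
side [ 0.25  -0.333  0.02   0.305 -0.273  0.114] [330 310  39  62]
```

Request:
step_arm(
  commands=[
    [0,0.5,-1,0,0.6],
    [0,0.5,-1,0,0.6],
    [0,0.5,-1,0,0.6],
    [0,0.5,-1,0,0.6],
    [0,0.5,-1,0,0.6],
    [0,0.5,-1,0,0.5],
    [0,0.5,-1,0,0],
    [0,0.5,-1,0,0],
    [0,0.5,-1,0,0],
    [0,0.5,-1,0,0],
  ],
)

```text
clock: 0.93
eef_pos: [0.2969, 0.3058, 0.2311]
tool_rot: [-180.0, -0.0, -177.5]
ft_force: [0.4, 0.2, -0.2]
finger_gap: 1.0
grip_force: 0.0
```

Request:
step_arm(
  commands=[
    [0,0.7,-1,0,0],
    [0,0.7,-1,0,0],
    [0,0.7,-1,0,0],
    [0,0.7,-1,0,0],
    [0,0.7,-1,0,0],
    [0,0.7,-1,0,0],
    [0,0.7,-1,0,0],
    [0,0.7,-1,0,0],
    [0,0.85,-0.78,0,0],
    [0,0,0,0,0],
    [0,0,0,0,0],
  ],
)

```text
clock: 1.85
eef_pos: [0.4908, 0.0425, 0.2306]
tool_rot: [-180.0, -0.1, -177.7]
ft_force: [-0.3, 0.9, 0.1]
finger_gap: 0.999
grip_force: 0.0
```

```bash
python3 - <<'E'
from workcell import arm
import cv2,pickle
s=arm.observe();f=arm.grab_frame("wrist");print(s["eef_pos"],s["tool_rot"]);f["s"]=s
pickle.dump(f,open("w0.pkl","wb"));cv2.imwrite("pics/w0.png",f["image"][:,:,::-1]);print(f["tool_from_camera"],f["intrinsics"])
E
```

```text
[0.4907629  0.04245168 0.23064721] [-1.79976792e+02 -5.30867205e-02 -1.77749361e+02]
[[-7.22731116e-04 -9.58992393e-01 -2.83430886e-01  7.21271580e-02]
 [ 9.99999576e-01 -8.54642609e-04  3.41758630e-04 -3.32641010e-04]
 [-5.69976038e-04 -2.83430519e-01  9.58992605e-01 -1.42412563e-01]
 [ 0.00000000e+00  0.00000000e+00  0.00000000e+00  1.00000000e+00]] [[297.00143695   0.         277.27252501]
 [  0.         297.00143695 203.4197177 ]
 [  0.           0.           1.        ]]
```

View pics/w0.png

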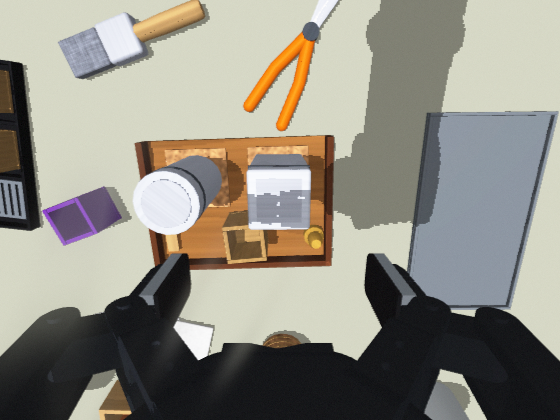

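The wrist view shows the square lid at (279,197), the round lid at (168,203) and the pot at (245,238). The square tin lies roughly parallel to the fingers, and the tray is on the right. I'll check these against wrist depth.

```bash
cat >> h.py <<'E'
from scipy.spatial.transform import Rotation as Ro
def wworld(f,s):
    T=np.eye(4);T[:3,:3]=Ro.from_euler('xyz',s["tool_rot"],degrees=True).as_matrix();T[:3,3]=s["eef_pos"]
    T=T@f["tool_from_camera"];R=T[:3,:3].T
    return world(dict(f,R=R,t=-R@T[:3,3]))
E
python3 - <<'E'
import pickle
from h import *
f=pickle.load(open("w0.pkl","rb"));W=wworld(f,f["s"])
for k,b in dict(sq=(240,320,150,245,.114,.13),rd=(125,215,150,240,.114,.13),pot=(215,275,205,268,.055,.07),tray=(400,558,105,310,.006,.03),purple=(40,125,180,245,.05,.07)).items():
    P=W[big(roi(W,b[:4],*b[4:]))];print(k,len(P),*rect(P),np.median(P[:,2]))
E
```

```text
sq 3873 [490.1  43.5] [56.6 55.9] 2.3 0.1218445661199375
rd 3467 [497.2 -55.9] [58.6 59.4] 45.4 0.12127927567458886
pot 696 [559.4   7.4] [46.6 46.3] 7.8 0.06235002864429838
tray 2374 [539.  299.5] [270.4 151.7] 2.7 0.00946860641097416
purple 797 [ 543.2 -191.8] [45.9 47.5] 22.2 0.0543226952949914
```

Request:
step_arm(
  commands=[
    [0,0,0.04,-1,0],
    [0,0,0,-1,0],
    [0,0,0,-1,0],
    [0,0,0,-1,0],
    [0,0,0,-1,0],
    [0,0,0,-0.35,0],
    [0,0,0,0,0],
    [0.2,0,0,0,0],
    [0.3,0,0,0,0],
    [1,0,0,0,0],
    [1,0,0,0,0],
    [1,0,0,0,0],
  ],
  squeeze=40,
)

```text
clock: 2.9
eef_pos: [0.4909, 0.0456, 0.0721]
tool_rot: [180.0, 0.1, -177.5]
ft_force: [-0.5, 0.5, 8.4]
finger_gap: 0.658
grip_force: 45.6
```

Request:
step_arm(
  commands=[
    [1,0,0,0,0],
    [1,0,0,0,0],
    [1,0,0,0,0],
  ],
)

```text
clock: 3.15
eef_pos: [0.4909, 0.0456, 0.0721]
tool_rot: [180.0, 0.1, -177.5]
ft_force: [-1.2, 0.4, 8.5]
finger_gap: 0.655
grip_force: 45.6
```

Request:
step_arm(
  commands=[
    [1,0,0,0.5,0],
    [1,0,0,1,0],
    [1,0,0,1,0],
    [1,0.4,0.5,0.5,0],
    [1,0.4,1,0,0],
    [1,0.4,1,0,0],
    [1,0.4,1,0,0],
    [1,0.4,1,0,0],
    [1,0.4,1,0,0],
    [1,0.4,1,0,0],
    [1,0.4,1,0,0],
    [1,0.4,1,0,0],
  ],
)

```text
clock: 4.15
eef_pos: [0.5981, 0.3017, 0.1609]
tool_rot: [-180.0, -0.0, -177.5]
ft_force: [0.6, -0.5, -3.3]
finger_gap: 0.652
grip_force: 45.8
```

Request:
step_arm(
  commands=[
    [1,0,0.2,0,0],
    [1,0,0,0,0],
    [1,0,0,0,0],
  ],
)

```text
clock: 4.4
eef_pos: [0.5975, 0.3058, 0.1603]
tool_rot: [-179.9, -0.1, -177.5]
ft_force: [-0.1, -0.7, -2.3]
finger_gap: 0.654
grip_force: 45.8
```

Request:
step_arm(
  commands=[
    [1,0,0,-1,0],
    [1,0,0,-1,0],
    [1,0,0,-0.7,0],
    [1,0,0,-0.3,0],
    [1,0,0,-0.1,0],
    [1,0,0,-0.06,0],
    [1,0,0,0,0],
    [1,0,0,0,0],
  ],
)

```text
clock: 5.07
eef_pos: [0.5991, 0.3065, 0.0676]
tool_rot: [179.9, 0.1, -177.5]
ft_force: [-1.7, -0.2, -3.5]
finger_gap: 0.652
grip_force: 45.7
```

Request:
step_arm(
  commands=[
    [1,0,0,-0.06,0],
    [1,0,0,-0.06,0],
    [1,0,0,0,0],
    [1,0,0,0,0],
  ],
)

```text
clock: 5.4
eef_pos: [0.599, 0.3061, 0.0638]
tool_rot: [180.0, 0.1, -177.5]
ft_force: [-1.5, -2.8, 5.4]
finger_gap: 0.651
grip_force: 41.8
```

Contact. Release and rise.

Request:
step_arm(
  commands=[
    [0.2,0,0,0,0],
    [0,0,0,0,0],
    [0,0,0,0,0],
    [0,0,0,0,0],
    [0,0,0,0.5,0],
    [0,0,0,1,0],
    [0,0,0,1,0],
    [0,0,0,1,0],
    [0,0,0,1,0],
    [0,0,0,1,0],
  ],
)

```text
clock: 6.23
eef_pos: [0.5979, 0.3064, 0.2288]
tool_rot: [180.0, -0.0, -177.5]
ft_force: [1.2, 1.0, -1.3]
finger_gap: 0.998
grip_force: 0.0
```

Request:
step_arm(
  commands=[
    [0,-0.7,-1,0,0],
    [0,-0.7,-1,0,0],
    [0,-0.3,-1,0,0],
    [0,-0.3,-1,0,0],
    [0,-0.2,-1,0,0],
    [0,-0.2,-1,0,0],
    [0,-0.2,-1,0,0],
    [0,-0.2,-1,0,0],
    [0,-0.2,-1,0,0],
    [0,-0.2,-1,0,0],
    [0,-0.2,-1,0,0],
    [0,0,-1,0,0],
  ],
)

```text
clock: 7.23
eef_pos: [0.4949, -0.0549, 0.2276]
tool_rot: [180.0, -0.0, -177.5]
ft_force: [-0.6, 0.2, -0.6]
finger_gap: 1.0
grip_force: 0.0
```

```bash
python3 - <<'E'
from workcell import arm
import pickle
from h import *
s=arm.observe();print(s["eef_pos"],s["tool_rot"])
d={n:arm.grab_frame(n) for n in("scene","side")};pickle.dump(d,open("f1.pkl","wb"))
for n in d:
    cv2.imwrite(f"pics/{n}1.png",d[n]["image"][:,:,::-1])
    W=world(d[n]);X,Y,Z=[W[...,i] for i in range(3)]
    for nm,(cx,cy,z0,z1) in dict(sq=(.598,.305,.106,.125),rd=(.497,-.056,.114,.13),pot=(.56,.008,.055,.07)).items():
        m=((abs(X-cx)<.05)&(abs(Y-cy)<.05)&(Z>z0)&(Z<z1)).astype(np.uint8)
        if m.sum()>20:
            P=W[big(m)];print(n,nm,len(P),*rect(P),np.median(P[:,2]))
E
```

```text
[ 0.4948865  -0.05490333  0.22755471] [ 1.79995207e+02 -1.90534297e-02 -1.77513028e+02]
scene sq 517 [599.3 303.8] [56.9 58.8] 2.8 0.11305078179395621
scene rd 592 [498.  -56.2] [59.2 58.5] 85.8 0.12033865283237791
scene pot 233 [559.9   8.2] [47.1 49.2] 7.6 0.0612308739496734
side sq 244 [598.8 301.2] [59.7 56.6] 2.9 0.11496660461432737
side rd 392 [496.8 -58. ] [58.3 59.1] 3.1 0.12225676702807353
side pot 55 [556.4  22.8] [46.3 14.2] 5.7 0.06308940866784829
```

View pics/scene1.png

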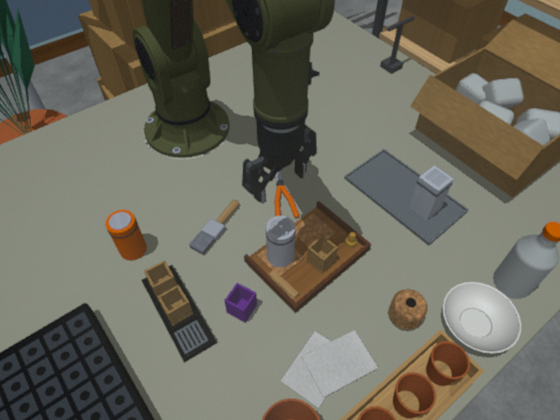

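The square tin now stands upright in the tray, at about (430,190), and the round tin is untouched. I'll take the round one next.

Request:
step_arm(
  commands=[
    [0,0.08,-0.05,-1,0],
    [0,0,0,-1,0],
    [0,0,0,-1,0],
    [0,0,0,-1,0],
    [0,0,0,-1,0],
    [0,0,0,-0.2,0],
    [0,0,0,0,0],
    [0.2,0,0,0,0],
    [0.25,0,0,0,0],
    [1,0,0,0,0],
    [1,0,0,0,0],
    [1,0,0,0,0],
  ],
  squeeze=45,
)

```text
clock: 8.33
eef_pos: [0.4999, -0.0553, 0.0733]
tool_rot: [-180.0, 0.2, -177.5]
ft_force: [-0.1, -0.1, 6.7]
finger_gap: 0.695
grip_force: 47.5
```

Request:
step_arm(
  commands=[
    [1,0,0,0,0],
    [1,0,0,0,0],
    [1,0,0,0,0],
  ],
)

```text
clock: 8.58
eef_pos: [0.4999, -0.0553, 0.0733]
tool_rot: [-180.0, 0.2, -177.5]
ft_force: [-1.0, 0.6, 7.0]
finger_gap: 0.688
grip_force: 47.5
```

Request:
step_arm(
  commands=[
    [1,0,0,0.5,0],
    [1,0,0,1,0],
    [1,0,0,1,0],
    [1,0,0.4,0.5,0],
    [1,-0.1,0.9,0,0],
    [1,-0.1,1,0,0],
    [1,-0.1,1,0,0],
    [1,-0.1,1,0,0],
    [1,-0.1,1,0,0],
    [1,-0.1,1,0,0],
    [1,-0.1,1,0,0],
    [1,0,1,0,0],
  ],
)

```text
clock: 9.58
eef_pos: [0.4766, 0.1952, 0.1622]
tool_rot: [180.0, 0.0, -177.5]
ft_force: [0.4, -0.3, -2.6]
finger_gap: 0.692
grip_force: 49.7
```

Request:
step_arm(
  commands=[
    [1,0,1,0,0],
    [1,0,1,0,0],
    [1,0,1,0,0],
    [1,0,0.5,0,0],
    [1,0,0,0,0],
    [1,0,0,0,0],
  ],
)

```text
clock: 10.08
eef_pos: [0.4771, 0.2992, 0.1616]
tool_rot: [-180.0, -0.0, -177.4]
ft_force: [-0.5, -0.8, -2.5]
finger_gap: 0.692
grip_force: 49.7
```

Down from 0.1616 to about 0.065.

Request:
step_arm(
  commands=[
    [1,0,0,-1,0],
    [1,0,0,-1,0],
    [1,0,0,-0.7,0],
    [1,0,0,-0.3,0],
    [1,0,0,-0.1,0],
    [1,0,0,-0.06,0],
    [1,0,0,-0.06,0],
    [1,0,0,0,0],
    [1,0,0,0,0],
  ],
)

```text
clock: 10.83
eef_pos: [0.4782, 0.2991, 0.0658]
tool_rot: [180.0, 0.1, -177.5]
ft_force: [0.7, 1.2, -2.5]
finger_gap: 0.693
grip_force: 49.7
```

Request:
step_arm(
  commands=[
    [1,0,0,-0.04,0],
    [1,0,0,-0.04,0],
    [1,0,0,0,0],
    [1,0,0,0,0],
  ],
)

```text
clock: 11.17
eef_pos: [0.4784, 0.2991, 0.0652]
tool_rot: [179.9, 0.2, -177.5]
ft_force: [-3.9, -3.8, 19.5]
finger_gap: 0.692
grip_force: 51.5
```

Request:
step_arm(
  commands=[
    [0.2,0,0,0,0],
    [0,0,0,0,0],
    [0,0,0,0,0],
    [0,0,0,0,0],
    [0,0,0,0.5,0],
    [0,0,0,1,0],
    [0,0,0,1,0],
    [0,0,0,1,0],
    [0,0,0,1,0],
    [0,0,0,1,0],
  ],
)

```text
clock: 12.0
eef_pos: [0.4773, 0.2987, 0.2288]
tool_rot: [-180.0, -0.0, -177.5]
ft_force: [-0.5, -0.3, 0.2]
finger_gap: 0.997
grip_force: 0.0
```

Request:
step_arm(
  commands=[
    [0,0.2,-1,0,0.4],
    [0,0.2,-1,0,0.4],
    [0,0.2,-1,0,0.3],
    [0,0.2,-1,0,0],
    [0,0.2,-1,0,0],
    [0,0.2,-1,0,0],
    [0,0.2,-1,0,0],
    [0,0.2,-1,0,0],
    [0,0.2,-1,0,0],
    [0,0.2,-0.7,0,0],
    [0,0,0,0,0],
    [0,0,0,0,0],
  ],
)

```text
clock: 13.0
eef_pos: [0.5376, 0.0065, 0.2271]
tool_rot: [-180.0, -0.0, -172.7]
ft_force: [-0.2, -0.1, -0.7]
finger_gap: 0.999
grip_force: 0.0
```

```bash
python3 - <<'E'
from workcell import arm
import pickle
from h import *
s=arm.observe();print(s["eef_pos"],s["tool_rot"])
f=arm.grab_frame("wrist");f["s"]=s;pickle.dump(f,open("w1.pkl","wb"));cv2.imwrite("pics/w1.png",f["image"][:,:,::-1])
W=wworld(f,s);X,Y,Z=[W[...,i] for i in range(3)]
for nm,(cx,cy,z0,z1) in dict(rd=(.478,.298,.106,.125),pot=(.56,.008,.055,.07)).items():
    m=((abs(X-cx)<.05)&(abs(Y-cy)<.05)&(Z>z0)&(Z<z1)).astype(np.uint8)
    if m.sum()>20:
        P=W[big(m)];print(nm,len(P),*rect(P),np.median(P[:,2]))
g=arm.grab_frame("scene");W=world(g);X,Y,Z=[W[...,i] for i in range(3)]
m=((abs(X-.478)<.05)&(abs(Y-.298)<.05)&(Z>.106)&(Z<.125)).astype(np.uint8);P=W[big(m)];print('rd scene',len(P),*rect(P))
pickle.dump(g,open("g1.pkl","wb"))
E
```

```text
[0.53762654 0.00649533 0.22711415] [-1.79989244e+02 -2.39288916e-02 -1.72658849e+02]
pot 823 [559.6   7.6] [46.4 46. ] 7.8 0.06257295817371698
rd scene 395 [476.6 297.6] [57.9 59.6] 2.0
```

View pics/w1.png

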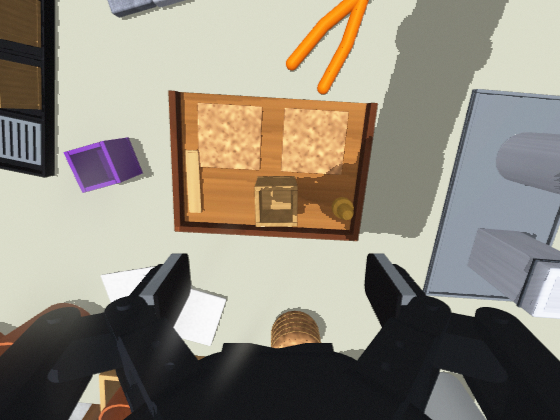

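Both coasters are bare, at (229,136) and (315,140), and the pot at (276,202) is clear on both sides. I'll go down onto it.

Request:
step_arm(
  commands=[
    [0,0.73,0.04,-1,0],
    [0,0,0,-1,0],
    [0,0,0,-1,0],
    [0,0,0,-1,0],
    [0,0,0,-1,0],
    [0,0,0,-1,0],
    [0,0,0,-0.6,0],
    [0,0,0,-0.25,0],
    [0,0,0,0,0],
    [0,0,0,0,0],
  ],
)

```text
clock: 13.93
eef_pos: [0.5597, 0.0101, 0.0224]
tool_rot: [180.0, 0.0, -172.4]
ft_force: [0.1, 0.2, 0.0]
finger_gap: 0.997
grip_force: 0.0
```

```bash
python3 - <<'E'
import pickle
from h import *
f=pickle.load(open("w1.pkl","rb"));W=wworld(f,f["s"]);hsv=cv2.cvtColor(f["image"],cv2.COLOR_RGB2HSV)
print(hsv[136,229],hsv[140,315],hsv[140,270],hsv[185,220])
X,Y,Z=[W[...,i] for i in range(3)]
V=cv2.GaussianBlur(hsv,(5,5),0)
u=np.zeros(Z.shape,bool);u[98:175,190:355]=1
for lo in (195,210):
    m=(u&(V[...,2]>lo)).astype(np.uint8);m=cv2.morphologyEx(m,cv2.MORPH_CLOSE,np.ones((7,7)));m=cv2.morphologyEx(m,cv2.MORPH_OPEN,np.ones((9,9)))
    n,l,st,c=cv2.connectedComponentsWithStats(m)
    for i in range(1,n):
        if st[i,4]>500: P=W[l==i];print(lo,st[i],*rect(P),np.median(P[:,2]))
# grate: low saturation light bars at upper-left
m=((abs(X-.536)<.05)&(abs(Y+.303)<.05)&(hsv[...,2]>120)&(Z>.002)&(Z<.02)).astype(np.uint8)
u0=np.zeros_like(m);u0[108:170,0:46]=1;m&=u0
m=cv2.morphologyEx(m,cv2.MORPH_CLOSE,np.ones((5,5)));m=cv2.morphologyEx(m,cv2.MORPH_OPEN,np.ones((5,5)))
P=W[big(m)];print('grate',len(P),*rect(P),np.median(P[:,2]))
E
```

```text
[ 15 130 227] [ 14 135 214] [ 15 167 195] [ 14 167 198]
195 [  190    98   165    77 11370] [490.3  -4.8] [ 83.9 195.5] 8.4 nan
210 [ 190  104   71   65 4053] [498.  -61.5] [72.9 82. ] 5.2 nan
210 [ 282  109   66   64 3781] [489.1  44.7] [71.8 73.7] 6.6 nan
grate 1680 [ 535.3 -306.4] [50.2 51.9] 82.4 nan
```

Request:
step_arm(
  commands=[
    [0,0,-0.08,-0.1,0],
    [0,0,0,0,0],
    [0.3,0,0,0,0],
    [0.4,0,0,0,0],
    [1,0,0,0,0],
    [1,0,0,0,0],
    [1,0,0,0,0],
    [1,0,0,0,0],
    [1,0,0,0,0],
    [1,0,0,0,0],
  ],
  squeeze=22,
)

```text
clock: 14.77
eef_pos: [0.5598, 0.0066, 0.0194]
tool_rot: [-180.0, 0.1, -172.5]
ft_force: [-0.1, -0.5, 5.7]
finger_gap: 0.54
grip_force: 23.3
```

Request:
step_arm(
  commands=[
    [1,0,0,0.5,0],
    [1,0,0,1,0],
    [1,0,0,1,0],
    [1,0,0,1,0],
    [1,-0.2,-0.5,1,-0.3],
    [1,-0.3,-1,1,-0.4],
    [1,-0.3,-1,0.5,-0.4],
    [1,-0.3,-1,0,-0.4],
    [1,-0.3,-1,0,-0.4],
    [1,-0.3,-1,0,-0.4],
    [1,-0.3,-1,0,-0.4],
    [1,-0.3,-1,0,0],
  ],
)

```text
clock: 15.77
eef_pos: [0.4899, -0.2184, 0.1976]
tool_rot: [180.0, -0.0, 175.0]
ft_force: [1.0, 0.4, -1.0]
finger_gap: 0.536
grip_force: 22.8
```

Request:
step_arm(
  commands=[
    [1,-0.3,-1,0,0],
    [1,-0.3,-1,0,0],
    [1,0,-0.7,0,0],
    [1,0,0,0,0],
    [1,0,0,0,0],
    [1,0,0,0,0],
  ],
)

```text
clock: 16.27
eef_pos: [0.4729, -0.2971, 0.1973]
tool_rot: [179.9, -0.0, 175.2]
ft_force: [0.0, -0.1, -0.0]
finger_gap: 0.533
grip_force: 22.9
```

```bash
python3 - <<'E'
from workcell import arm
import pickle
from h import *
s=arm.observe();print(s["eef_pos"],s["tool_rot"],s["ft_force"],s["finger_gap"])
f=arm.grab_frame("wrist");f["s"]=s;pickle.dump(f,open("w2.pkl","wb"));cv2.imwrite("pics/w2.png",f["image"][:,:,::-1])
E
```

```text
[ 0.47287769 -0.2971255   0.19730881] [ 1.79933344e+02 -3.49905492e-02  1.75176892e+02] [ 0.00734327 -0.05309627 -0.04437905] 0.5333505606495643
```

View pics/w2.png

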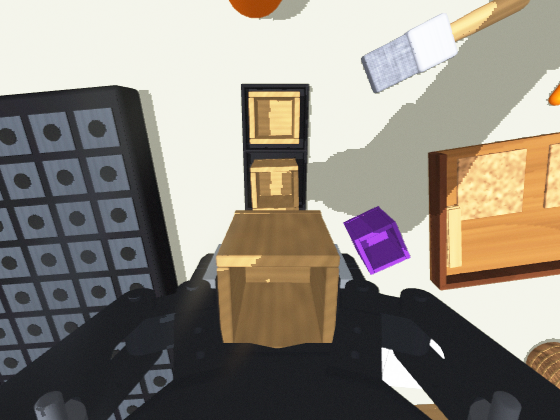

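The held pot is square in the jaws at (278,280), and it hides the grate. The carrier row and its two pots, at (274,115) and (274,185), lie parallel to the tool. I'll measure the carrier, the pots and the held pot.

```bash
python3 - <<'E'
import pickle
from h import *
f=pickle.load(open("w2.pkl","rb"));s=f["s"];W=wworld(f,s);X,Y,Z=[W[...,i] for i in range(3)]
m=((Z>.009)&(Z<.022)&(abs(Y+.3)<.045)&(X>.35)&(X<.48)).astype(np.uint8);m[205:]=0
P=W[m>0];print('carrier part',*rect(P))
for cx,cy in((.403,-.294),(.47,-.2995)):
    m=((Z>.052)&(Z<.068)&(abs(Y-cy)<.04)&(abs(X-cx)<.034)).astype(np.uint8);m[208:]=0
    P=W[big(m)];print('pot',len(P),*rect(P),np.median(P[:,2]))
m=((abs(X-.473)<.05)&(abs(Y+.297)<.03)&(Z>.15)).astype(np.uint8);m[:205]=0;m[350:]=0
zz=Z[m>0];print('held z pct',np.percentile(zz,[1,50,90,99]))
top=np.percentile(zz,97)
P=W[(m>0)&(Z>top-.006)];print('held rim',*rect(P),len(P))
# grate again, all fixed views (full colour-only, cast to plane z=7mm)
for fn,n in(("f0.pkl","scene"),("f0.pkl","side"),("w1.pkl",None)):
    g=pickle.load(open(fn,"rb"));g=g if n is None else g[n]
    if n: R,t=g["R"],g["t"]
    else:
        T=np.eye(4);T[:3,:3]=Ro.from_euler('xyz',g["s"]["tool_rot"],degrees=True).as_matrix();T[:3,3]=g["s"]["eef_pos"];T=T@g["tool_from_camera"];R=T[:3,:3].T;t=-R@T[:3,3]
    K=g["intrinsics"];v,u=np.mgrid[:420,:560];r=np.stack([(u-K[0,2])/K[0,0],(v-K[1,2])/K[1,1],np.ones(u.shape)],-1)@R
    c=-R.T@t;Q=c+r*((.007-c[2])/r[...,2])[...,None]
    h=cv2.cvtColor(g["image"],cv2.COLOR_RGB2HSV)
    m=((abs(Q[...,0]-.536)<.031)&(abs(Q[...,1]+.305)<.031)&(h[...,2]>85)&(h[...,1]<110)).astype(np.uint8)
    print(fn,n,m.sum(),*rect(Q[m>0]))
E
```

```text
carrier part [ 426.2 -295.7] [ 70.  113.4] 85.2
pot 1093 [ 402.5 -294.2] [46.  45.8] 85.7 0.05863166965646588
pot 762 [ 467.3 -299.4] [46.  41.6] 86.7 0.058506972995649026
held z pct [0.18946454 0.23553026 0.27211216 0.27931428]
held rim [ 458.8 -296.3] [56.2  8.9] 84.9 2315
f0.pkl scene 332 [ 532.4 -306. ] [48.2 48.2] 85.2
f0.pkl side 362 [ 531.3 -302.5] [58.1 54.2] 85.3
w1.pkl None 1313 [ 533.3 -305.2] [47.4 50.5] 84.6
```

Request:
step_arm(
  commands=[
    [1,0.5,-0.07,0,0],
    [1,1,-0.13,0,0],
    [1,0.55,-0.06,0,0],
    [1,0,0,-1,0],
    [1,0,0,-1,0],
    [1,0,0,-1,0],
    [1,0,0,-1,0],
    [1,0,0,-0.8,0],
    [1,0,0,-0.2,0],
    [1,0,0,0,0],
    [1,0,0,0,0],
  ],
)

```text
clock: 17.23
eef_pos: [0.5351, -0.3054, 0.0485]
tool_rot: [-180.0, 0.0, 175.2]
ft_force: [0.2, -0.2, 0.4]
finger_gap: 0.536
grip_force: 22.9
```

```bash
python3 - <<'E'
from workcell import arm
import pickle
from h import *
s=arm.observe();print(s["eef_pos"],s["tool_rot"])
I=[]
for n in("scene","side"):
    g=arm.grab_frame(n);W=world(g);X,Y,Z=[W[...,i] for i in range(3)]
    u,v=(185,320) if n=="scene" else (415,285)
    I.append(cv2.resize(g["image"][v-60:v+60,u-60:u+60,::-1],None,fx=3,fy=3))
cv2.imwrite("pics/c1.png",np.hstack(I))
E
```

```text
[ 0.53507775 -0.3053948   0.04853336] [-1.79999844e+02  3.67820257e-02  1.75207498e+02]
```

View pics/c1.png

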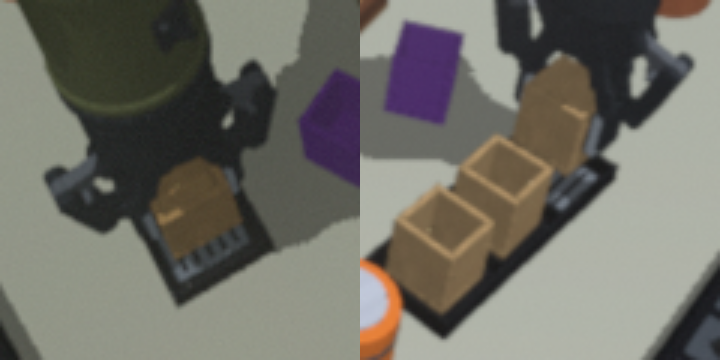

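The pot hangs squarely over the grate in both views. I'll lower it.

Request:
step_arm(
  commands=[
    [1,0,0,-0.5,0],
    [1,0,0,-0.3,0],
    [1,0,0,-0.1,0],
    [1,0,0,0,0],
    [1,0,0,0,0],
  ],
)

```text
clock: 17.75
eef_pos: [0.5344, -0.3061, 0.0212]
tool_rot: [-180.0, 0.0, 175.1]
ft_force: [-0.1, 0.1, -1.0]
finger_gap: 0.536
grip_force: 22.9
```

Request:
step_arm(
  commands=[
    [1,0,0,-0.06,0],
    [1,0,0,-0.04,0],
    [1,0,0,0,0],
    [1,0,0,0,0],
  ],
)

```text
clock: 18.08
eef_pos: [0.5347, -0.3063, 0.0184]
tool_rot: [-180.0, 0.1, 175.1]
ft_force: [-1.0, -0.5, 5.2]
finger_gap: 0.536
grip_force: 23.4
```

Contact. Release and go up.

Request:
step_arm(
  commands=[
    [0.4,0,0,0,0],
    [0.3,0,0,0,0],
    [0.1,0,0,0,0],
    [0,0,0,0,0],
    [0,0,0,0.3,0],
    [0,0,0,0.7,0],
    [0,0,0,1,0],
    [0,0,0,1,0],
    [0,0,0,1,0],
    [0,0,0,1,0],
    [0,0,0,1,0],
    [0,0,0,1,0],
  ],
)

```text
clock: 19.08
eef_pos: [0.5339, -0.3059, 0.23]
tool_rot: [-180.0, 0.0, 175.1]
ft_force: [-0.3, -0.8, -0.0]
finger_gap: 1.0
grip_force: 0.0
```

Request:
step_arm(
  commands=[
    [0,-0.5,0,0,0],
    [0,-1,0,0,0],
    [0,-0.5,0,0,0],
    [0,0,0,0,0],
  ],
)

```text
clock: 19.42
eef_pos: [0.4706, -0.3069, 0.2289]
tool_rot: [-180.0, -0.1, 174.9]
ft_force: [-0.7, -0.7, -0.6]
finger_gap: 0.999
grip_force: 0.0
```

```bash
python3 - <<'E'
from workcell import arm
import pickle
from h import *
s=arm.observe();print(s["eef_pos"],s["tool_rot"])
f=arm.grab_frame("wrist");f["s"]=s;pickle.dump(f,open("w3.pkl","wb"));cv2.imwrite("pics/w3.png",f["image"][:,:,::-1])
W=wworld(f,s);X,Y,Z=[W[...,i] for i in range(3)]
for cx,cy in((.403,-.294),(.469,-.2995),(.5345,-.305)):
    m=((Z>.052)&(Z<.072)&(abs(Y-cy)<.04)&(abs(X-cx)<.033)).astype(np.uint8)
    P=W[big(m)];print('pot',len(P),*rect(P),np.percentile(P[:,2],[10,50,90]))
m=((Z>.009)&(Z<.022)&(abs(Y+.3)<.045)&(X>.35)&(X<.58)).astype(np.uint8);print('carrier',*rect(W[m>0]))
E
```

```text
[ 0.47059849 -0.30688318  0.22892803] [-1.79951487e+02 -6.35389249e-02  1.74948448e+02]
pot 850 [ 402.9 -294. ] [45.8 45. ] 84.8 [0.05744573 0.05872629 0.05970096]
pot 783 [ 469.8 -299.6] [45.5 46.3] 86.8 [0.05623977 0.05856901 0.0596839 ]
pot 834 [ 534.2 -306.1] [46.1 46.3] 84.4 [0.0554723  0.0614164  0.06253671]
carrier [ 469.7 -299.3] [ 70.2 201.6] 85.2
```

View pics/w3.png

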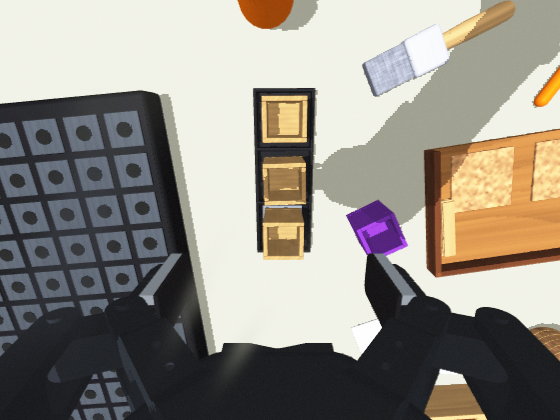

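The pot sits in the third pocket at (284,232). Its rim is at 61.4 mm, against 62 mm expected, it is square, and its neighbours haven't moved. Next I'll measure the bare coasters while moving back to the tray.

```bash
python3 - <<'E'
import pickle
from h import *
def plane(g,z,wr):
    if not wr: R,t=g["R"],g["t"]
    else:
        T=np.eye(4);T[:3,:3]=Ro.from_euler('xyz',g["s"]["tool_rot"],degrees=True).as_matrix();T[:3,3]=g["s"]["eef_pos"];T=T@g["tool_from_camera"];R=T[:3,:3].T;t=-R@T[:3,3]
    K=g["intrinsics"];v,u=np.mgrid[:420,:560];r=np.stack([(u-K[0,2])/K[0,0],(v-K[1,2])/K[1,1],np.ones(u.shape)],-1)@R
    c=-R.T@t;return c+r*((z-c[2])/r[...,2])[...,None]
for fn,wr in(("w1.pkl",1),("g1.pkl",0)):
    g=pickle.load(open(fn,"rb"));Q=plane(g,.012,wr);h=cv2.GaussianBlur(cv2.cvtColor(g["image"],cv2.COLOR_RGB2HSV),(5,5),0) if wr else cv2.cvtColor(g["image"],cv2.COLOR_RGB2HSV)
    for cx,cy in((.4975,-.0565),(.4903,.0430)):
        loc=(abs(Q[...,0]-cx)<.05)&(abs(Q[...,1]-cy)<.049)
        for smax in(145,152,160):
            m=(loc&(h[...,1]<smax)&(h[...,1]>90)&(h[...,2]>(130 if wr else 60))).astype(np.uint8)
            k=3 if not wr else 5
            m=cv2.morphologyEx(m,cv2.MORPH_CLOSE,np.ones((k,k)));m=cv2.morphologyEx(m,cv2.MORPH_OPEN,np.ones((2*k+1,2*k+1)))
            if m.sum()>50: print(fn,smax,m.sum(),*rect(Q[big(m)]))
E
```

```text
w1.pkl 145 4254 [502.6 -63.8] [83.5 88.4] 4.5
w1.pkl 152 4401 [502.4 -63.3] [83.8 89.3] 4.4
w1.pkl 160 4568 [502.  -62.8] [84.7 90.1] 4.3
w1.pkl 145 3886 [490.2  43.4] [73.8 73.6] 4.8
w1.pkl 152 4061 [492.7  43.3] [79.9 74.8] 4.7
w1.pkl 160 4237 [492.6  43.2] [80.9 76.8] 4.3
g1.pkl 145 1347 [498.9 -58.4] [93.1 97.5] 3.9
g1.pkl 152 1606 [498.7 -56.5] [97.3 98. ] 0.1
g1.pkl 160 1617 [498.7 -56.5] [97.3 98. ] 0.1
g1.pkl 145 1219 [491.9  43.9] [96.2 96.5] 89.3
g1.pkl 152 1407 [492.  43.] [97.2 97. ] 1.2
g1.pkl 160 1424 [491.9  43.1] [97.2 97.5] 1.1
```

Request:
step_arm(
  commands=[
    [0,0,1,0,0.4],
    [0,0,1,0,0.4],
    [0,0,1,0,0.4],
    [0,0,1,0,0.46],
    [0,0,1,0,0],
    [0,0,1,0,0],
    [0,0,1,0,0],
    [0,0,1,0,0],
    [0,0,1,0,0],
    [0,0,1,0,0],
    [0,0,1,0,0],
    [0,0,1,0,0],
  ],
)

```text
clock: 20.47
eef_pos: [0.4749, 0.0564, 0.2281]
tool_rot: [180.0, 0.1, -177.2]
ft_force: [0.7, -0.0, -0.1]
finger_gap: 1.0
grip_force: 0.0
```

Request:
step_arm(
  commands=[
    [0,0,1,0,0],
    [0,0,1,0,0],
    [0,0,1,0,0],
    [0,0,1,0,0],
    [0,0,1,0,0],
    [0,0,1,0,0],
    [0,0,1,0,0],
    [0,0,0.8,0,0],
    [0,0,0,0,0],
    [0,0,0,0,0],
  ],
)

```text
clock: 21.3
eef_pos: [0.4739, 0.2906, 0.2275]
tool_rot: [180.0, -0.0, -177.0]
ft_force: [0.1, -0.9, -0.1]
finger_gap: 0.998
grip_force: 0.0
```

Request:
step_arm(
  commands=[
    [0,0.12,0.26,-1,0],
    [0,0,0,-1,0],
    [0,0,0,-1,0],
    [0,0,0,-1,0],
    [0,0,0,-1,0],
    [0,0,0,-0.35,0],
    [0,0,0,0,0],
    [0,0,0,0,0],
  ],
)

```text
clock: 21.97
eef_pos: [0.4785, 0.2955, 0.0677]
tool_rot: [-180.0, -0.0, -177.3]
ft_force: [-0.2, 0.2, 0.2]
finger_gap: 0.999
grip_force: 0.0
```

Request:
step_arm(
  commands=[
    [0,0,0.09,-0.08,0],
    [0,0,0,0,0],
    [0.2,0,0,0,0],
    [0.25,0,0,0,0],
    [1,0,0,0,0],
    [1,0,0,0,0],
    [1,0,0,0,0],
    [1,0,0,0,0],
    [1,0,0,0,0],
  ],
  squeeze=45,
)

```text
clock: 22.72
eef_pos: [0.4783, 0.2987, 0.0659]
tool_rot: [180.0, 0.1, -177.3]
ft_force: [-0.4, -1.3, 6.3]
finger_gap: 0.69
grip_force: 47.2
```

Request:
step_arm(
  commands=[
    [1,0,0,0.5,0],
    [1,0,0,1,0],
    [1,0,0,1,0],
    [1,0,-0.4,0.5,0],
    [1,0.1,-0.9,0,0],
    [1,0.1,-1,0,0],
    [1,0.1,-1,0,0],
    [1,0.1,-1,0,0],
    [1,0.1,-1,0,0],
    [1,0.1,-1,0,0],
    [1,0.1,-1,0,0],
    [1,0,-1,0,0],
  ],
)

```text
clock: 23.72
eef_pos: [0.499, 0.048, 0.1549]
tool_rot: [-180.0, 0.0, -177.3]
ft_force: [0.1, 0.3, -3.3]
finger_gap: 0.693
grip_force: 49.7
```

Request:
step_arm(
  commands=[
    [1,0,-1,0,0],
    [1,0,-1,0,0],
    [1,0,-1,0,0],
    [1,0,-0.5,0,0],
    [1,0,0,0,0],
    [1,0,0,0,0],
  ],
)

```text
clock: 24.22
eef_pos: [0.4985, -0.0564, 0.1548]
tool_rot: [-180.0, -0.0, -177.4]
ft_force: [0.1, 0.6, -3.2]
finger_gap: 0.694
grip_force: 49.7
```

Request:
step_arm(
  commands=[
    [1,0,0.03,-1,0],
    [1,0,0,-0.8,0],
    [1,0,0,-0.5,0],
    [1,0,0,-0.2,0],
    [1,0,0,-0.1,0],
    [1,0,0,0,0],
    [1,0,0,0,0],
  ],
)

```text
clock: 24.8
eef_pos: [0.4995, -0.0541, 0.0775]
tool_rot: [180.0, 0.1, -177.2]
ft_force: [0.4, -0.6, -2.6]
finger_gap: 0.694
grip_force: 49.6
```

Request:
step_arm(
  commands=[
    [1,0,-0.05,-0.06,0],
    [1,0,0,-0.06,0],
    [1,0,0,0,0],
    [1,0,0,0,0],
  ],
)

```text
clock: 25.13
eef_pos: [0.4996, -0.0564, 0.0739]
tool_rot: [-180.0, 0.1, -177.3]
ft_force: [-0.2, -1.4, 3.1]
finger_gap: 0.694
grip_force: 49.8
```

Request:
step_arm(
  commands=[
    [0.2,0,0,0,0],
    [0,0,0,0,0],
    [0,0,0,0,0],
    [0,0,0,0,0],
    [0,0,0,0.5,0],
    [0,0,0,1,0],
    [0,0,0,1,0],
    [0,0,0,1,0],
    [0,0,0,1,0],
    [0,0,0,0.7,0],
    [0,0,0,0,0],
    [0,0,0,0,0],
  ],
)

```text
clock: 26.13
eef_pos: [0.4994, -0.0561, 0.2302]
tool_rot: [-180.0, 0.1, -177.2]
ft_force: [0.2, 0.3, -0.6]
finger_gap: 0.999
grip_force: 0.0
```

```bash
python3 - <<'E'
from workcell import arm
from h import *
s=arm.observe();print(s["eef_pos"],s["tool_rot"])
f=arm.grab_frame("wrist");W=wworld(f,s);X,Y,Z=[W[...,i] for i in range(3)]
for cx,cy in((.497,-.056),):
    m=((Z>.114)&(Z<.13)&(abs(Y-cy)<.045)&(abs(X-cx)<.045)).astype(np.uint8);P=W[big(m)];print(len(P),*rect(P),np.percentile(P[:,2],[10,50,90]))
g=arm.grab_frame("scene");W=world(g);X,Y,Z=[W[...,i] for i in range(3)]
m=((abs(X-.598)<.05)&(abs(Y-.303)<.05)&(Z>.106)&(Z<.125)).astype(np.uint8);P=W[big(m)];print('sq scene',len(P),*rect(P))
E
```

```text
[ 0.49939362 -0.05607902  0.23020624] [-1.79978198e+02  1.46910537e-01 -1.77248327e+02]
3460 [496.8 -56.9] [58.7 58.8] 42.3 [0.12013683 0.12135051 0.1224648 ]
sq scene 519 [599.3 305.7] [56.6 61.1] 1.3
```

Request:
step_arm(
  commands=[
    [0,0.3,1,0,0],
    [0,0.3,1,0,0],
    [0,0.3,1,0,0],
    [0,0.3,1,0,0],
    [0,0.3,1,0,0],
    [0,0.3,1,0,0],
    [0,0.3,1,0,0],
    [0,0.3,1,0,0],
    [0,0.3,1,0,0],
    [0,0.3,1,0,0],
    [0,0.3,1,0,0],
    [0,0,1,0,0],
  ],
)

```text
clock: 27.23
eef_pos: [0.5986, 0.3046, 0.2267]
tool_rot: [-179.9, -0.1, -177.3]
ft_force: [1.0, -0.9, -0.2]
finger_gap: 0.998
grip_force: 0.0
```

Request:
step_arm(
  commands=[
    [0,0,0.1,0,0],
    [0,0,0,0,0],
    [0,0,0,0,0],
  ],
)

```text
clock: 27.48
eef_pos: [0.5974, 0.3062, 0.2274]
tool_rot: [-179.9, -0.1, -177.2]
ft_force: [0.5, -0.1, 0.2]
finger_gap: 1.004
grip_force: 0.0
```

```bash
python3 - <<'E'
from workcell import arm
from h import *
s=arm.observe();print(s["eef_pos"],s["tool_rot"])
f=arm.grab_frame("wrist");W=wworld(f,s);X,Y,Z=[W[...,i] for i in range(3)]
m=((Z>.106)&(Z<.125)&(abs(Y-.304)<.045)&(abs(X-.598)<.045)).astype(np.uint8);P=W[big(m)];print(len(P),*rect(P),np.percentile(P[:,2],[10,50,90]))
E
```

```text
[0.59739983 0.3062204  0.22744864] [-1.79886104e+02 -1.36169644e-01 -1.77226434e+02]
3701 [598.4 304.7] [56.3 56.1] 2.6 [0.11273139 0.11387714 0.11479013]
```

Request:
step_arm(
  commands=[
    [0,0.03,-0.05,-1,0],
    [0,0,0,-1,0],
    [0,0,0,-1,0],
    [0,0,0,-1,0],
    [0,0,0,-1,0],
    [0,0,0,-0.4,0],
    [0,0,0,0,0],
    [0.2,0,0,0,0],
    [0.3,0,0,0,0],
    [1,0,0,0,0],
    [1,0,0,0,0],
    [1,0,0,0,0],
  ],
  squeeze=40,
)

```text
clock: 28.53
eef_pos: [0.6002, 0.3056, 0.0696]
tool_rot: [179.9, 0.2, -177.3]
ft_force: [-0.3, -2.9, 6.2]
finger_gap: 0.65
grip_force: 43.5
```

Request:
step_arm(
  commands=[
    [1,0,0,0,0],
    [1,0,0,0,0],
    [1,0,0,0,0],
  ],
)

```text
clock: 28.78
eef_pos: [0.6002, 0.3056, 0.0696]
tool_rot: [179.9, 0.2, -177.3]
ft_force: [0.1, -1.5, 7.2]
finger_gap: 0.652
grip_force: 43.5
```

Request:
step_arm(
  commands=[
    [1,0,0,0.5,0],
    [1,0,0,1,0],
    [1,0,0,1,0],
    [1,-0.4,-0.5,0.5,0],
    [1,-0.4,-1,0,0],
    [1,-0.4,-1,0,0],
    [1,-0.4,-1,0,0],
    [1,-0.4,-1,0,0],
    [1,-0.4,-1,0,0],
    [1,-0.4,-1,0,0],
    [1,-0.4,-1,0,0],
    [1,-0.4,-1,0,0],
  ],
)

```text
clock: 29.78
eef_pos: [0.49, 0.0492, 0.1578]
tool_rot: [-180.0, 0.1, -177.2]
ft_force: [0.7, -1.3, -3.1]
finger_gap: 0.653
grip_force: 43.8
```

Request:
step_arm(
  commands=[
    [1,0,-0.2,0,0],
    [1,0,0,0,0],
    [1,0,0,0,0],
    [1,0,0,0,0],
  ],
)

```text
clock: 30.12
eef_pos: [0.4914, 0.046, 0.1575]
tool_rot: [179.9, 0.1, -177.2]
ft_force: [-0.9, 0.1, -3.5]
finger_gap: 0.652
grip_force: 43.9
```

Shift by (0.0006, -0.0015) and lower from 0.1575 to 0.079.

Request:
step_arm(
  commands=[
    [1,0.02,-0.06,-1,0],
    [1,0,0,-0.8,0],
    [1,0,0,-0.5,0],
    [1,0,0,-0.2,0],
    [1,0,0,-0.1,0],
    [1,0,0,0,0],
    [1,0,0,0,0],
  ],
)

```text
clock: 30.7
eef_pos: [0.4921, 0.0433, 0.0799]
tool_rot: [180.0, 0.1, -177.2]
ft_force: [0.2, -0.0, -2.5]
finger_gap: 0.656
grip_force: 43.7
```

Request:
step_arm(
  commands=[
    [1,0,0.03,-0.06,0],
    [1,0,0,-0.04,0],
    [1,0,0,0,0],
    [1,0,0,0,0],
  ],
)

```text
clock: 31.03
eef_pos: [0.4922, 0.0439, 0.0775]
tool_rot: [180.0, 0.1, -177.2]
ft_force: [-2.3, 1.1, 5.8]
finger_gap: 0.651
grip_force: 44.5
```

Contact. Release, rise and check everything.

Request:
step_arm(
  commands=[
    [0.2,0,0,0,0],
    [0,0,0,0,0],
    [0,0,0,0,0],
    [0,0,0,0,0],
    [0,0,0,0.5,0],
    [0,0,0,1,0],
    [0,0,0,1,0],
    [0,0,0,1,0],
    [0,0,0,1,0],
    [0,0,0,0.7,0],
    [0,0,0,0,0],
    [0,0,0,0,0],
  ],
)

```text
clock: 32.03
eef_pos: [0.492, 0.0436, 0.2333]
tool_rot: [180.0, 0.2, -177.3]
ft_force: [0.3, -0.2, 0.2]
finger_gap: 1.003
grip_force: 0.0
```

```bash
python3 - <<'E'
from workcell import arm
from h import *
s=arm.observe();print(s["eef_pos"],s["clock"])
f=arm.grab_frame("wrist");W=wworld(f,s);cv2.imwrite("pics/w9.png",f["image"][:,:,::-1])
g=arm.grab_frame("scene");V=world(g)
for nm,A,cx,cy,a,b,r in(("rd",W,.497,-.056,.114,.13,.045),("sq",W,.49,.043,.114,.13,.045),("potscene",V,.534,-.306,.052,.075,.033),("mid",V,.47,-.2995,.052,.075,.033),("a",V,.403,-.294,.052,.075,.033)):
    X,Y,Z=[A[...,i] for i in range(3)]
    m=((Z>a)&(Z<b)&(abs(Y-cy)<r)&(abs(X-cx)<r)).astype(np.uint8)
    if m.sum()>20: P=A[big(m)];print(nm,len(P),*rect(P),np.percentile(P[:,2],[10,50,90]))
E
```

```text
[0.4919773  0.04356899 0.23326865] 32.0333
rd 3443 [496.8 -56.5] [58.9 59.4] 45.8 [0.11990276 0.12132989 0.12244164]
sq 3778 [489.9  43. ] [55.3 56. ] 2.5 [0.12078205 0.12188062 0.12277292]
potscene 309 [ 535.  -305.4] [46.  47.4] 86.1 [0.05442935 0.06010929 0.06224549]
mid 257 [ 470.2 -298.6] [46. 48.] 87.4 [0.05404993 0.05725202 0.05916609]
a 230 [ 402.6 -293.1] [46. 47.] 85.2 [0.05359944 0.05719837 0.05908827]
```

View pics/w9.png

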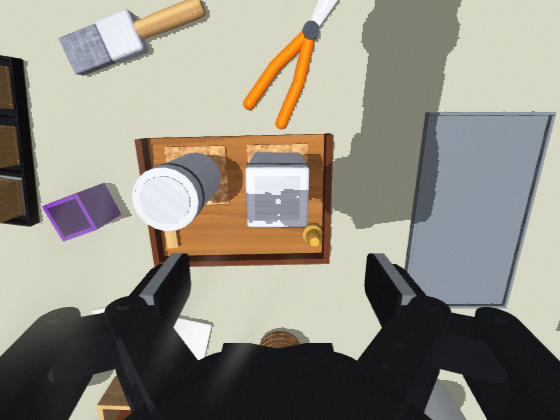

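Both tins, at (168,200) and (278,195), stand within 1 mm of where they started. The tray is empty, the pot is seated and the gripper is clear.

```bash
python3 -c "
from workcell import arm
print(arm.sign_off())"
```

```text
the job is handed in; nothing more can be done
None
```

The job is done and handed in at about 32 s: the pot is seated square in the empty pocket, the two other pots did not move, and each tin is upright on its own coaster within about 1 mm of where it started.

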